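# Roll the sleeve up the loading ramp and hold it on the sensor pin

### The job

Push the steel sleeve with the orange band along the blue loading ramp and up its slope until it sits fully home against the red stop, with the brass sensor pin pushed in, and finish while still holding it there with the fingers, because nothing else keeps it from rolling back. Only push it with the fingers: never lift it off the ramp and never let it get away and roll off the open low end. Leave the other loose things on the table where they are.

Things in the scene. Friction and masses are not known exactly. Their poses are not given: they have to be found in the camera images.
- sleeve: Polished steel cylinder, diameter 54 mm, 70 mm long, 0.25 to 0.5 kg, a 16 mm wide orange band round its middle. Origin at its centre; its own y is the cylinder axis, x and z turn as it rolls. Starts at rest on the ramp's level run-in, lying across it, centre 27 mm above the running surface. Slippery (friction about 0.3), rolls very freely.
- ramp: Blue ramp fixed to the table, 290 x 110 mm. Origin: middle of its underside; x runs along it uphill to the red stop, z up. Level run-in from x = -140 mm (open low end) to -30 mm, running surface 12 mm above the table; then the deck slopes up. Cheeks on both sides, 76 mm apart inside, tops 12 mm above the running surface.
- deck: Sloping part of the ramp, fixed. Origin on the running surface, mid-width, at the knee (ramp x = -30 mm, 12 mm above the table). x points up the slope (8 degrees), y across, z square to the deck. Red stop: face at x = 150 mm, 48 mm high; grey sensor box behind it to x = 192 mm. A sleeve fully home has its centre at x = 123, z = 27 mm.
- pin (a joint): Brass sensor pin, 14 mm thick, in the middle of the stop, 27 mm above the deck. Value in m: 0 = out, standing 8 mm proud of the red face; 0.008 = pushed in flush with the face (sleeve home). Light spring: about 1 N at 0, 3 N when flush; it pushes the sleeve back when let go.
- spare_sleeve: Bystander, loose: plain brass sleeve standing on end, 44 mm diameter, 65 mm high. Origin under its centre. Leave it.
- flange: Bystander, loose: flat steel ring, 70 mm across, 14 mm high. Origin under its centre. Leave it.
- bottle: Bystander, loose: white bottle with a blue cap, 52 mm diameter, 130 mm high. Origin under its centre. Leave it.
- wood_box: Bystander, loose: closed wooden box 90 x 130 x 50 mm. Origin under its centre. Leave it.
- driver: Bystander, loose: screwdriver with a red handle lying on the table. Leave it.
- clamp_ring: Bystander, loose, beside the ramp (about 0.1 m from its middle line): aluminium ring 48 mm across, 16 mm high. Origin under its centre. Leave it.
- cap: Bystander, loose, beside the ramp (about 0.1 m from its middle line): orange plastic cap 38 mm across, 26 mm high. Origin under its centre. Leave it.

How it is judged:
On the way:
1. the sleeve is being rolled up the slope: at mid-slope, on the deck (x of sleeve in the frame of deck between 0.04 and 0.1 m and z of sleeve in the frame of deck below 0.032 m), for 0.1 s.
At the end, for the whole second after the job is handed in: The sleeve rests on the deck square against the red stop (within 2.5 mm of fully home, pin in by more than 6 mm of 8, square within 0.08 rad), still, with the fingers still pressing on it (more than 0.5 N) as the program ends and through the second after (value of joint pin above 0.006 m and x of sleeve in the frame of deck above 0.1205 m and z of sleeve in the frame of deck between 0.023 and 0.032 m and contact force between the fingers and sleeve above 0.5 N and contact force between sleeve and deck above 0.5 N and linear speed of sleeve below 0.01 m/s and angle between the y axis of sleeve and the y axis of deck, either way round below 0.08 rad); the arm keeps its last pose, push and grip.
It fails at once if the sleeve is lifted more than 10 mm off the ramp (height (world z) of sleeve above 0.049 m and z of sleeve in the frame of deck above 0.037 m).
It fails at once if the sleeve rolls back off the low end or leaves the ramp (x of sleeve in the frame of ramp below -0.14 m or height (world z) of sleeve below 0.033 m).
It fails at once if a loose bystander is moved more than 15 mm (distance of any of spare_sleeve, flange, bottle, wood_box, driver, clamp_ring, cap from where it was at the start of the episode above 0.015 m).
It also fails if it takes over 32 s, if anything falls off the work surface, if the arm or the gripper's body presses on something with over 40 N, if the wrist force passes 120 N, or if a joint passes its speed limit or range.

### The arm

A 6-joint arm with a two-finger parallel gripper is mounted at the origin on the work surface. World frame = base frame: x ahead of the robot, y to its left, z up, the work surface at z = 0. Lengths are in m, angles in rad, forces in N, time in s.
With the tool pointing down it reaches from about 0.375 to 0.9 m from the base axis. Payload 3.1 kg.
Tool frame: the origin (TCP) lies on the centre line of the jaws, within the pads' length; the fingertips stand 22 mm ahead of it and the grasp point (between the pads) lies 3 mm ahead of it; z points along the fingers, y is the line along which they close (so a half turn about z gives the same grasp; the last joint's range is limited). The gripper opens to 85 mm and grips with 20 to 120 N. Pads are 22 mm wide; open, the fingers measure 114 mm over their backs; the gripper's body (76 mm by 85 mm) begins 54 mm behind the grasp point. The pads swing forward as they close: fully open they stand 13 mm farther back than shut.
Start: joints at [-1.333, 0.527, 1.433, -0, 1.181, -0.178], TCP at [0.252, -0.572, 0.253] pointing down, gripper open.
Joint ranges: [-3.08, 3.08], [-0.75, 2.2], [0.22, 2.44], [-1.43, 4.57], [0, 2.65], [-2.85, 2.85]. Speed limits (rad/s): [2.79, 2.79, 3.14, 3.14, 3.14, 3.14].

### API

Orientations are given as a unit quaternion [x, y, z, w].
In Python, from station import manip, cams, ticket gives the robot as it stands (manip), with the cameras (cams) and the job (ticket).
- The arm moves only by the tool drive_effector, called after "Call:" as a command line: name --pt "numbers of a row" for each row, then --argument value for the rest. Schema: {"type":"object","properties":{"moves":{"type":"array","items":{"type":"array","items":{"type":"number"},"minItems":5,"maxItems":5},"minItems":1,"maxItems":20},"clamp_n":{"type":"number"},"only":{"type":"string"},"quiet":{"type":"boolean"},"lines":{"type":"string"}},"required":["moves"],"additionalProperties":false}. moves is a list of rows, 1 to 20 of them, each of 5 numbers: dx, dy, dz in fractions of the full range, 1 being 0.8 m, then a turn about the tool's z in a scale on which 1.0 is 2 rad, then the opening from 0.0 (shut) to 1.0 (fully open); each row is the pose to reach, as a shift and turn from the pose commanded when the call began, along the tool's axes at that moment; what a row does not reach only later rows make up. A row lasts 1/10 s, in which the tool goes at most 0.05 m and 0.15 rad, less where a joint would pass 70% of its speed; a pose out of reach is approached as far as the arm can. The fingers move at their own pace and stop on an object; clamp_n is the grip in N (left out, the last holds). Time passes only in rows, so rows that do not move let the fingers close. The tool returns the time, the measured TCP pose, the force, the opening and the grip force at its end. only (a regular expression) keeps the lines of the reply that match it, lines (a string "A,B") keeps lines A to B, and quiet returns only ok. Shift and turn numbers lie between -1 and 1, and a call with a number outside is refused. Input that does not fit is refused with a message, and nothing moves.
- manip.sense(): the state, without advancing time (a new reading comes with each control period).
- cams.snapshot(name): name is "scene" or "top" or "wrist"; returns a dict with "pixels" (480x640x3 uint8, red, green, blue), "range_z" (480x640 float32, m along the optical axis (not along the pixel's ray), 0 where there is no reading), "fov_y" (degrees; the focal length in pixels is half the picture's height over the tangent of half this angle, whatever the lens; pixels are square), "cx", "cy" (the principal point, pixels), "R" (3x3) and "t" (3): a world point X has camera coordinates R X + t; the wrist camera has in their place "hand_eye" (4x4, takes a point from camera to tool coordinates, whose origin is the TCP and whose axes are the flange's). Camera axes: x right, y down, z forward; pixel columns grow to the right and rows downward; lengths in m; the calibration is good to about 2 mm. A picture is of the moment at which its call begins: read the wrist's pose just before it.
- ticket.sign_off(): hands the job in; it is judged then, once.
The state is a dict: "t": time; "q": joint angles; "qd": joint speeds; "tau": joint torques, N m; "tcp_pos": TCP position; "tool_rot": TCP orientation; "force": force on the tool from outside, world axes, zero at the start; "ft_torque": the same for the moment, N m; "finger_gap": opening from 0.0 (shut) to 1.0 (fully open); "gripper_force": force on a finger pad.
Only numpy, scipy, OpenCV 4.12 (cv2) and the standard library are available. Lean on these libraries where they do the work, as an engineer would, in place of code of your own. Each camera call takes 0.05 s, during which the arm holds its last target. There are 200 camera calls.

## Working session

There is one attempt and no reset: what is moved stays moved. The work goes in short steps, Python scripts to look and compute and a tool call to move; the robot and the scene stay as the last step left them, time stands still between calls to the robot, and variables do not carry over. Pictures are saved under pics/ and viewed, at most 10 in all, crops included, and the job is handed in when it is done.

```bash
ls; mkdir -p pics
```

Run:
```python
from station import manip, cams, ticket
import cv2,numpy as np
s=manip.sense();print(s)
for n in("top","scene"):
    d=cams.snapshot(n);cv2.imwrite(f"pics/{n}0.png",d["pixels"][:,:,::-1]);np.savez(f"{n}0.npz",**{k:v for k,v in d.items()})
    print(n,d["fov_y"],d["cx"],d["cy"],d["R"],d["t"])
```

```text
pics
station.py
{'t': 0.0, 'q': array([-1.33346583e+00,  5.28475040e-01,  1.43391542e+00, -5.29301820e-06,
        1.18135153e+00, -1.78496948e-01]), 'qd': array([ 0.00063173, -0.00098639,  0.00075062, -0.00268376, -0.0001653 ,
       -0.00034515]), 'tau': array([ 3.35192526e-04, -4.42343867e+01, -1.78023523e+01, -2.32829025e-04,
        8.56814731e-03, -7.31183945e-06]), 'tcp_pos': array([ 0.25233587, -0.57107182,  0.25232392]), 'tool_rot': array([ 9.78462918e-01,  2.06419872e-01, -3.40549888e-05, -1.07413384e-03]), 'force': array([ 0.0969232 , -1.13413051, -0.31020913]), 'ft_torque': array([0.01548022, 0.02954419, 0.01184711]), 'gripper_force': 0.0, 'finger_gap': 0.9951998956414161}
top 46.067182908372004 322.81851711915806 240.21111465870385 [[ 0.01138565 -0.99989806  0.00861629]
 [-0.98700308 -0.01261933 -0.16020511]
 [ 0.16029751 -0.00668027 -0.98704614]] [-0.02797236  0.54038408  1.42994074]
scene 53.52046529826441 314.0108054342613 236.29225813160863 [[-0.49902194  0.86646575 -0.01463564]
 [ 0.46290621  0.25224724 -0.8497583 ]
 [-0.73259467 -0.43082296 -0.52696929]] [ 0.32074118 -0.20351528  1.65254819]
```

View pics/top0.png

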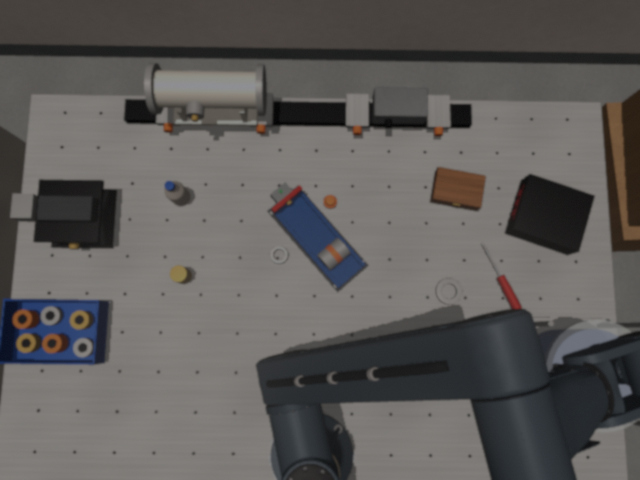

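View pics/scene0.png

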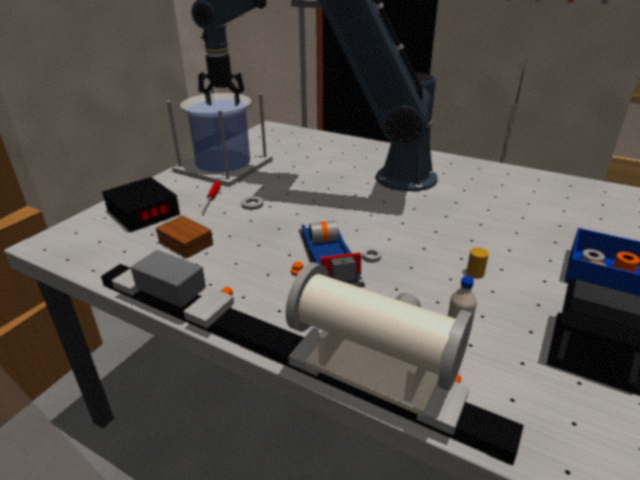

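The top view shows the ramp running from its low end at about (350,275) to the red stop at about (285,202). The sleeve with the orange band is near (333,252), the cap at (330,201), and the clamp ring at (279,254). The scene view agrees with this.

Create h.py:
```python
import numpy as np,cv2
def cloud(d):
    f=240/np.tan(np.radians(float(d["fov_y"]))/2);z=d["range_z"];v,u=np.mgrid[:480,:640]
    P=np.dstack([(u-d["cx"])/f*z,(v-d["cy"])/f*z,z]);return (P-d["t"])@d["R"]
```

Run:
```python
from h import *
for n,roi in(("top",(250,170,380,300)),("scene",(290,210,370,290))):
    d=np.load(n+"0.npz");W=cloud(d);h=cv2.cvtColor(d["pixels"],cv2.COLOR_RGB2HSV).astype(int)
    m=np.zeros((480,640),bool);m[roi[1]:roi[3],roi[0]:roi[2]]=1;m&=d["range_z"]>0
    H,S,V=h[...,0],h[...,1],h[...,2]
    blue=m&(H>100)&(H<130)&(S>120)
    k,l,st,c=cv2.connectedComponentsWithStats(blue.astype(np.uint8));blue=l>0
    P=W[blue];P=P[(P[:,2]>.005)&(P[:,2]<.08)]
    r=cv2.minAreaRect(P[:,:2].astype(np.float32));print(n,len(P),r,cv2.boxPoints(r))
    red=m&((H<6)|(H>173))&(S>140)&(W[...,2]>.04);P=W[red];print("red",len(P),P.mean(0),P.min(0),P.max(0),cv2.minAreaRect(P[:,:2].astype(np.float32)))
    org=m&(H>6)&(H<20)&(S>120)
    k,l,st,c=cv2.connectedComponentsWithStats(org.astype(np.uint8))
    for i in range(1,k):
        if st[i,4]>10:P=W[l==i];print("org",c[i],st[i,4],P.mean(0),P.max(0),P.min(0))
    # high sleeve points
    yel=m&(W[...,2]>.05)&(W[...,2]<.075);print("high",np.round(W[yel].mean(0),4),yel.sum())
```

```text
top 2311 ((0.5458137392997742, -0.012635096907615662), (0.2487940639257431, 0.09047823399305344), 41.62546920776367) [[ 0.42277616 -0.06145051]
 [ 0.48287708 -0.12908326]
 [ 0.6688513   0.03618032]
 [ 0.6087504   0.10381307]]
red 151 [0.64125373 0.07364555 0.0804097 ] [0.60931876 0.03912591 0.04835864] [0.67251145 0.10975636 0.08894066] ((0.6415204405784607, 0.07410968840122223), (0.011036778800189495, 0.09086330235004425), 41.02968978881836)
org [329.6302521  201.40336134] 119 [ 0.64982583 -0.03864808  0.02179562] [ 0.66698988 -0.0235399   0.03238516] [ 0.63576443 -0.05337459  0.00618249]
org [288.09090909 201.27272727] 11 [0.638133   0.07003705 0.06712505] [0.64385516 0.07565141 0.07651336] [0.63205118 0.06567172 0.05748443]
org [334.17977528 253.12359551] 89 [ 0.50442048 -0.05087189  0.06242751] [ 0.52348237 -0.03234395  0.07032865] [ 0.48583996 -0.06894078  0.04568025]
high [ 0.5179 -0.035   0.0623] 566
scene 681 ((0.5352044105529785, -0.02576349675655365), (0.20667140185832977, 0.0937720462679863), 41.8311882019043) [[ 0.42693755 -0.05974663]
 [ 0.48947772 -0.12961741]
 [ 0.64347124  0.00821964]
 [ 0.58093107  0.07809041]]
red 280 [0.6511544  0.07739798 0.07093455] [0.61322133 0.03887211 0.04002972] [0.84815606 0.14675822 0.19840836] ((0.7357897162437439, 0.08900018036365509), (0.2390957474708557, 0.08174306154251099), 8.329115867614746)
org [324.40495868 230.67768595] 121 [ 0.51873302 -0.03876132  0.04921171] [ 0.53444571 -0.02526656  0.06694571] [ 0.39666153 -0.11187633 -0.00207031]
org [296.35042735 267.35042735] 117 [ 0.66056906 -0.03980716  0.01824758] [ 0.67692263 -0.02583632  0.02869874] [ 0.61161402 -0.07270219 -0.00225122]
high [0.5987 0.0313 0.0616] 655
```

The rows are not in the units I measure in: shifts go in shares of 0.8 m and turns go in shares of 2 rad. I convert before sending: 0.38 m / 0.8 = 0.475, -0.35 m / 0.8 = -0.4375, -0.31 rad / 2 = -0.155.

Call:
drive_effector --pt "0 0 -0.125 0 0.35" --pt "0 0 -0.125 0 0.35" --pt "0.25 -0.225 -0.125 -0.075 0.35" --pt "0.25 -0.225 -0.125 -0.155 0.35" --pt "0.25 -0.225 -0.125 -0.155 0.35" --pt "0.25 -0.225 -0.125 -0.155 0.35" --pt "0.25 -0.225 -0.125 -0.155 0.35" --pt "0.475 -0.4375 -0.0625 -0.155 0.35" --pt "0.475 -0.4375 -0.0625 -0.155 0.35" --pt "0.475 -0.4375 -0.0625 -0.155 0.35" --pt "0.475 -0.4375 -0.0625 -0.155 0.35" --pt "0.475 -0.4375 -0.0625 -0.155 0.35" --pt "0.475 -0.4375 -0.0625 -0.155 0.35" --pt "0.475 -0.4375 -0.0625 -0.155 0.35" --pt "0.475 -0.4375 -0.0625 -0.155 0.35" --clamp_n 20

```text
t: 1.6
tcp_pos: [0.4586, -0.098, 0.3031]
tool_rot: [0.935, 0.356, -0.0, 0.0]
force: [0.4, -0.1, 0.3]
finger_gap: 0.349
gripper_force: 0.0
```

Run:
```python
from station import manip, cams, ticket
import cv2,numpy as np
s=manip.sense();d=cams.snapshot("wrist");cv2.imwrite("pics/w1.png",d["pixels"][:,:,::-1])
np.savez("w1.npz",tcp=s["tcp_pos"],rot=s["tool_rot"],**d);print(s["t"],s["tcp_pos"],s["tool_rot"],s["qd"].max(),s["force"]);print(d["hand_eye"])
```

```text
1.6 [ 0.45858718 -0.09797369  0.30311787] [ 9.34595629e-01  3.55711704e-01 -4.38913963e-04  4.71281168e-05] -1.4625929341693543e-06 [ 0.37303388 -0.0889277   0.29047806]
[[-3.93097543e-04 -9.48899966e-01 -3.15576773e-01  8.09604812e-02]
 [ 9.99999923e-01 -3.67384023e-04 -1.40969898e-04 -8.58428055e-04]
 [ 1.78284676e-05 -3.15576804e-01  9.48900037e-01 -1.21688625e-01]
 [ 0.00000000e+00  0.00000000e+00  0.00000000e+00  1.00000000e+00]]
```

View pics/w1.png

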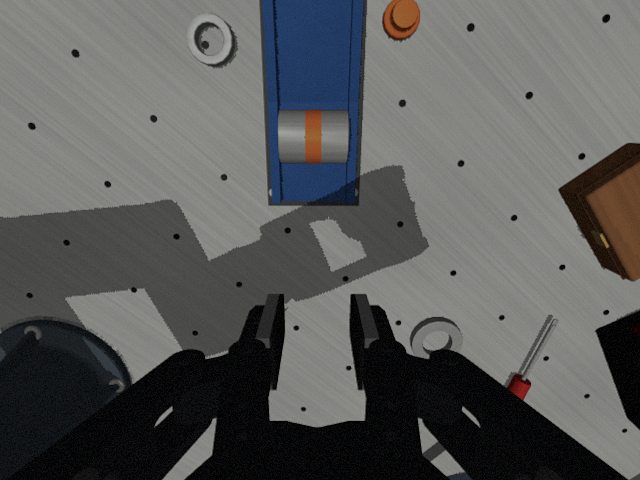

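The wrist view shows the sleeve centred at (313,136), square across the run-in. The ramp's low edge is at row 205, and the middle line is near column 313. Next I measure the sleeve and ramp in world and tool axes.

Add to h.py:
```python
from scipy.spatial.transform import Rotation as Ro
from scipy.optimize import least_squares
def wcloud(d):
    f=240/np.tan(np.radians(float(d["fov_y"]))/2);z=d["range_z"];v,u=np.mgrid[:480,:640]
    P=np.dstack([(u-d["cx"])/f*z,(v-d["cy"])/f*z,z]);E=d["hand_eye"];return P@E[:3,:3].T+E[:3,3]
def world(d,P): return P@Ro.from_quat(d["rot"]).as_matrix().T+d["tcp"]
```

Run:
```python
from h import *
d=np.load("w1.npz");T=wcloud(d);W=world(d,T);h=cv2.cvtColor(d["pixels"],cv2.COLOR_RGB2HSV).astype(int);ok=d["range_z"]>0
m=np.zeros((480,640),bool);m[0:215,255:370]=1;m&=ok
b=m&(h[...,0]>100)&(h[...,0]<130)&(h[...,1]>130)
tab=ok.copy();tab[:]=0;tab[60:200,380:550]=1;print("table z",np.median(W[tab&ok][:,2]))
# ramp yaw: left/right blue edges per row, in world
L=[];R=[]
for v in list(range(5,200,4)):
    c=np.flatnonzero(b[v])
    if len(c)>20:L.append(W[v,c[0]+1]);R.append(W[v,c[-1]-1])
for E in(L,R):
    E=np.array(E);vx,vy,x,y=cv2.fitLine(E[:,:2].astype(np.float32),cv2.DIST_HUBER,0,.01,.01).ravel();print("edge yaw",np.degrees(np.arctan2(vy,vx))%180,x,y,E[:,2].mean())
for v in (196,200,203,206):print(v,W[v,313],W[v,290])
s=np.zeros_like(m);s[112:160,282:345]=1;s&=ok&(W[...,2]>.045)
yaw=np.radians(41.6);u=np.array([np.cos(yaw),np.sin(yaw)]);n=np.array([-u[1],u[0]])
P=W[s];print("smax z",P[:,2].max(),len(P))
f=lambda p:np.hypot((P[:,:2]@u-p[0]-p[1]*(P[:,:2]@n-np.median(P[:,:2]@n))),P[:,2]-p[2])-.027
r=least_squares(f,[np.median(P[:,:2]@u),0,.039],loss="soft_l1",f_scale=.001).x
big=ok&(W[...,2]>.05);big[:90]=0;big[180:]=0;big[:,:260]=0;big[:,360:]=0;nn=W[big][:,:2]@n;lat=(np.percentile(nn,1)+np.percentile(nn,99))/2
c=r[0]*u+lat*n;print("sleeve along",r,"lat",lat,"len",np.ptp(nn),"world",c)
Rm=Ro.from_quat(d["rot"]).as_matrix();print("tool-frame",Rm.T@(np.r_[c,r[2]]-d["tcp"]),"tool yaw",np.degrees(np.arctan2(Rm[1,0],Rm[0,0])))
```

```text
table z 0.001191650568146685
edge yaw 41.6658 0.4926495 0.0012394094 0.04060792132216203
edge yaw 41.41078 0.5592067 -0.06357062 0.029474396056854993
196 [ 0.45514009 -0.09375737  0.01265617] [ 0.43688567 -0.0733661   0.01221588]
200 [ 0.45142124 -0.09703354  0.01201178] [ 0.43311625 -0.07652003  0.01180575]
203 [ 0.44758736 -0.10032966  0.00550638] [ 0.42941128 -0.07924794  0.00749616]
206 [ 0.44398243 -0.10344971  0.00087953] [ 4.24931246e-01 -8.23294681e-02  6.33452024e-06]
smax z 0.070489226601371 3015
sleeve along [ 0.34634579 -0.00132011  0.04001619] lat -0.37236506896777577 len 0.07008149753559528 world [ 0.50621965 -0.04850584]
tool-frame [ 0.06869401 -0.00521995  0.26304429] tool yaw 41.67414845879479
```

The ramp yaw is 41.6° and the tool matches at 41.7°. The sleeve centre is 69 mm ahead of the TCP and 5 mm to the side, and its fitted axis height of 40 mm fits the expected 39. Travel to home is about 155 mm. I'll descend behind it and close in slowly.

To row units: 0.261 m / 0.8 = 0.3263, 0.05 m / 0.8 = 0.0625.

Call:
drive_effector --pt "0 -0.0063 0.0625 0 0.35" --pt "0 -0.0063 0.125 0 0.35" --pt "0 -0.0063 0.1875 0 0.35" --pt "0 -0.0063 0.25 0 0.35" --pt "0 -0.0063 0.3 0 0.35" --pt "0 -0.0063 0.3263 0 0.35" --pt "0 -0.0063 0.3263 0 0.35" --pt "0.0063 -0.0063 0.3263 0 0.35" --pt "0.0125 -0.0063 0.3263 0 0.35" --pt "0.0188 -0.0063 0.3263 0 0.35" --pt "0.0225 -0.0063 0.3263 0 0.35" --pt "0.025 -0.0063 0.3263 0 0.35" --pt "0.0275 -0.0063 0.3263 0 0.35" --pt "0.03 -0.0063 0.3263 0 0.35"

```text
t: 3.05
tcp_pos: [0.4735, -0.0782, 0.0425]
tool_rot: [0.935, 0.355, 0.0, 0.0]
force: [-0.6, 0.2, 0.2]
finger_gap: 0.353
gripper_force: 0.0
```

Run:
```python
from station import manip, cams, ticket
import cv2,numpy as np
s=manip.sense();d=cams.snapshot("wrist");cv2.imwrite("pics/w2.png",d["pixels"][:,:,::-1])
np.savez("w2.npz",tcp=s["tcp_pos"],rot=s["tool_rot"],**d);print(s["t"],s["tcp_pos"],s["force"])
```

```text
3.05 [ 0.47348819 -0.07815609  0.04249946] [-0.62735138  0.22211054  0.22116062]
```

View pics/w2.png

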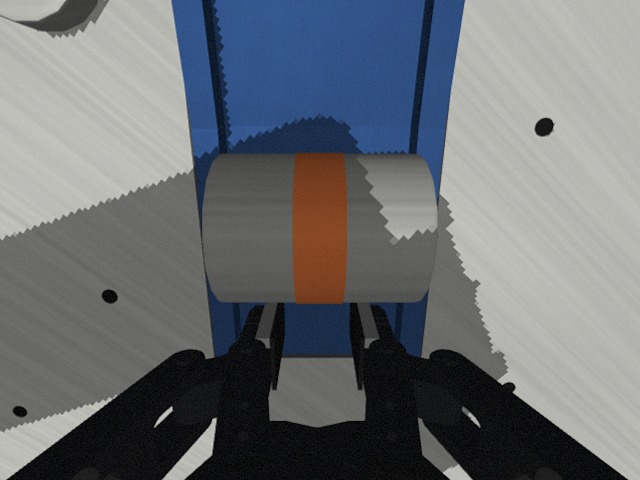

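Fingers are centred a few mm behind the sleeve (its lower edge is at row 303, the tips at about row 305). I'll push it to the knee and onto the slope.

To row units: 0.07 m / 0.8 = 0.0875, 0.042 m / 0.8 = 0.0525.

Call:
drive_effector --pt "0.0025 0 0 0 0.35" --pt "0.005 0 0 0 0.35" --pt "0.0075 0 0 0 0.35" --pt "0.01 0 0 0 0.35" --pt "0.0138 0 0 0 0.35" --pt "0.0175 0 0 0 0.35" --pt "0.0225 0 0 0 0.35" --pt "0.0275 0 0 0 0.35" --pt "0.0325 0 0 0 0.35" --pt "0.0375 0 0 0 0.35" --pt "0.0425 0 0 0 0.35" --pt "0.0475 0 0 0 0.35" --pt "0.0525 0 0 0 0.35" --pt "0.0575 0 -0.0013 0 0.35" --pt "0.0625 0 -0.0013 0 0.35" --pt "0.0675 0 -0.0025 0 0.35" --pt "0.0725 0 -0.0025 0 0.35" --pt "0.0775 0 -0.0038 0 0.35" --pt "0.0825 0 -0.0038 0 0.35" --pt "0.0875 0 -0.005 0 0.35"

```text
t: 5.1
tcp_pos: [0.5259, -0.0317, 0.0463]
tool_rot: [0.935, 0.355, -0.0, -0.0]
force: [-1.3, -0.6, 0.3]
finger_gap: 0.346
gripper_force: 0.7
```

Run:
```python
from station import manip, cams, ticket
import cv2,numpy as np
s=manip.sense();d=cams.snapshot("wrist");cv2.imwrite("pics/w3.png",d["pixels"][:,:,::-1])
np.savez("w3.npz",tcp=s["tcp_pos"],rot=s["tool_rot"],**d);print(s["t"],s["tcp_pos"],s["force"])
```

```text
5.1 [ 0.52585673 -0.03167335  0.0462814 ] [-1.33325043 -0.61796974  0.28745782]
```

View pics/w3.png

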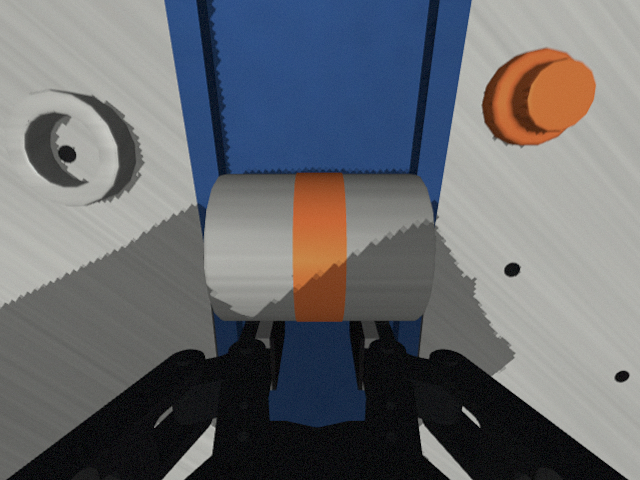

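The sleeve is against both fingers, square (orange band at column 320), and on the slope. I'll measure its offset to the TCP while continuing up.

To row units: 0.075 m / 0.8 = 0.0938, 0.073 m / 0.8 = 0.0913.

Call:
drive_effector --pt "0.005 0 -0.0013 0 0.35" --pt "0.01 0 -0.0013 0 0.35" --pt "0.015 0 -0.0025 0 0.35" --pt "0.02 0 -0.0025 0 0.35" --pt "0.025 0 -0.0038 0 0.35" --pt "0.03 0 -0.0038 0 0.35" --pt "0.035 0 -0.005 0 0.35" --pt "0.04 0 -0.0063 0 0.35" --pt "0.045 0 -0.0063 0 0.35" --pt "0.05 0 -0.0075 0 0.35" --pt "0.055 0 -0.0075 0 0.35" --pt "0.06 0 -0.0088 0 0.35" --pt "0.065 0 -0.0088 0 0.35" --pt "0.07 0 -0.01 0 0.35" --pt "0.075 0 -0.01 0 0.35" --pt "0.08 0 -0.0113 0 0.35" --pt "0.085 0 -0.0125 0 0.35" --pt "0.0888 0 -0.0125 0 0.35" --pt "0.0913 0 -0.0125 0 0.35" --pt "0.0938 0 -0.0125 0 0.35"

```text
t: 7.15
tcp_pos: [0.5819, 0.018, 0.0563]
tool_rot: [0.935, 0.355, -0.0, -0.0]
force: [-1.9, -0.7, 1.0]
finger_gap: 0.352
gripper_force: 0.7
```

Run:
```python
from station import manip, cams, ticket
from h import *
s=manip.sense();d=cams.snapshot("wrist");cv2.imwrite("pics/w4.png",d["pixels"][:,:,::-1])
d["tcp"]=s["tcp_pos"];d["rot"]=s["tool_rot"];np.savez("w4.npz",**d);print(s["t"],s["tcp_pos"],s["force"])
T=wcloud(d);W=world(d,T);u=np.array([np.cos(np.radians(41.6)),np.sin(np.radians(41.6))])
P=T[190:300,225:415].reshape(-1,3)
f=lambda p:np.hypot(P[:,0]-p[0]-p[2]*P[:,1],P[:,2]-p[1])-.027
print("sleeve tool x,z,skew",least_squares(f,[.04,.0,0],loss="soft_l1",f_scale=.001).x)
h=cv2.cvtColor(d["pixels"],cv2.COLOR_RGB2HSV).astype(int)
red=((h[...,0]<5)|(h[...,0]>174))&(h[...,1]>140)&(d["range_z"]>0);red[170:]=0
print("red n",red.sum(),"tool x pct",np.percentile(T[red][:,0],[2,10,50,90,98]),"wz",np.percentile(W[red][:,2],[2,50,98]))
```

```text
7.15 [0.58185671 0.01798761 0.05627589] [-1.87895136 -0.7334456   1.02241822]
sleeve tool x,z,skew [ 0.03753211  0.00166986 -0.000927  ]
red n 19155 tool x pct [0.07786742 0.078886   0.08402592 0.08874724 0.09188591] wz [0.06400966 0.08233971 0.08403122]
```

View pics/w4.png

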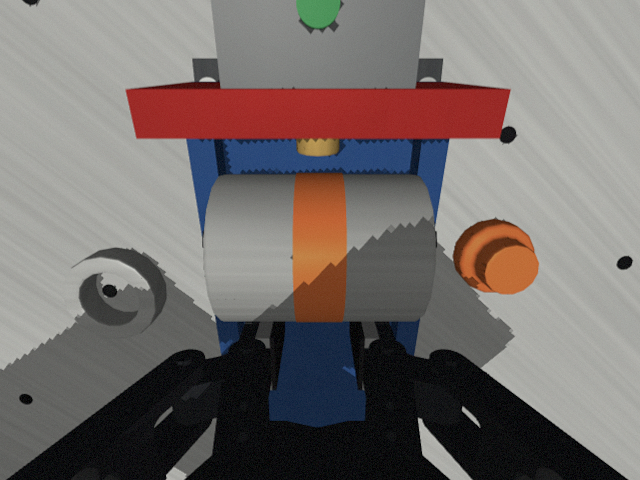

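The red face edge (row 138) is 40.5 mm ahead of the sleeve centre. That leaves about 17 mm to home, with pin contact after about 9 mm.

To row units: 0.016 m / 0.8 = 0.02, -0.002 m / 0.8 = -0.0025.

Call:
drive_effector --pt "0.0038 0 0 0 0.35" --pt "0.0075 0 -0.0013 0 0.35" --pt "0.01 0 -0.0013 0 0.35" --pt "0.0125 0 -0.0013 0 0.35" --pt "0.0138 0 -0.0013 0 0.35" --pt "0.015 0 -0.0025 0 0.35" --pt "0.0163 0 -0.0025 0 0.35" --pt "0.0175 0 -0.0025 0 0.35" --pt "0.0188 0 -0.0025 0 0.35" --pt "0.02 0 -0.0025 0 0.35" --pt "0.02 0 -0.0025 0 0.35" --pt "0.02 0 -0.0025 0 0.35"

```text
t: 8.4
tcp_pos: [0.5928, 0.0281, 0.0584]
tool_rot: [0.935, 0.355, -0.001, -0.0]
force: [-4.3, -4.4, 3.7]
finger_gap: 0.347
gripper_force: 3.2
```

```bash
python3 -c "
from station import manip, cams, ticket;s=manip.sense();print(s['tcp_pos'],s['force'])"
```

```text
[0.5928279  0.02810654 0.05835005] [-4.26967014 -4.41118103  3.68238263]
```

To row units: 0.001 m / 0.8 = 0.0013, 0.0005 m / 0.8 = 0.0006.

Call:
drive_effector --pt "0.0006 0 0 0 0.35" --pt "0.0013 0 0 0 0.35" --pt "0.0013 0 0 0 0.35" --pt "0.0013 0 0 0 0.35"

```text
t: 8.8
tcp_pos: [0.5934, 0.0286, 0.0584]
tool_rot: [0.935, 0.355, -0.001, -0.0]
force: [-5.8, -4.3, 3.7]
finger_gap: 0.35
gripper_force: 3.5
```

Call:
drive_effector --pt "0.0006 0 0 0 0.35" --pt "0.0013 0 0 0 0.35" --pt "0.0013 0 0 0 0.35" --pt "0.0013 0 0 0 0.35"

```text
t: 9.2
tcp_pos: [0.5936, 0.0288, 0.0584]
tool_rot: [0.935, 0.355, -0.002, -0.0]
force: [-5.7, -6.8, 4.5]
finger_gap: 0.347
gripper_force: 4.5
```

```bash
python3 -c "
from station import manip, cams, ticket;s=manip.sense();print(s['tcp_pos'],s['force'])"
```

```text
[0.59363549 0.02883799 0.05836444] [-5.7036216  -6.80265432  4.54070987]
```

To row units: 0.002 m / 0.8 = 0.0025, 0.001 m / 0.8 = 0.0013.

Call:
drive_effector --pt "0.0013 0 0 0 0.35" --pt "0.0025 0 0 0 0.35" --pt "0.0025 0 0 0 0.35" --pt "0.0025 0 0 0 0.35" --pt "0.0025 0 0 0 0.35"

```text
t: 9.7
tcp_pos: [0.5937, 0.029, 0.0584]
tool_rot: [0.935, 0.356, -0.004, 0.0]
force: [-9.1, -11.3, 6.9]
finger_gap: 0.349
gripper_force: 7.1
```

Run:
```python
from station import manip, cams, ticket
from h import *
s=manip.sense();d=cams.snapshot("wrist");cv2.imwrite("pics/w5.png",d["pixels"][:,:,::-1])
d["tcp"]=s["tcp_pos"];d["rot"]=s["tool_rot"];print(s["t"],s["tcp_pos"],s["force"])
T=wcloud(d)
P=T[190:300,225:415].reshape(-1,3)
f=lambda p:np.hypot(P[:,0]-p[0]-p[2]*P[:,1],P[:,2]-p[1])-.027
r=least_squares(f,[.04,.0,0],loss="soft_l1",f_scale=.001).x
h=cv2.cvtColor(d["pixels"],cv2.COLOR_RGB2HSV).astype(int)
red=((h[...,0]<5)|(h[...,0]>174))&(h[...,1]>140)&(d["range_z"]>0)
x=np.percentile(T[red][:,0],[2,10,50]);print("sleeve",r,"red",x,"gap(23.8 at home)",x[0]-r[0])
```

```text
9.7 [0.59372336 0.02896775 0.05836596] [ -9.07220948 -11.30346084   6.87804024]
sleeve [0.03785159 0.00129376 0.0022901 ] red [0.02021754 0.06242418 0.0685711 ] gap(23.8 at home) -0.01763404451882149
```

View pics/w5.png

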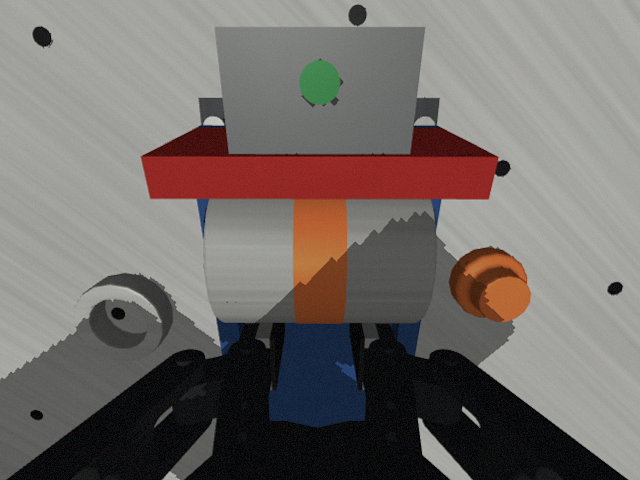

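The sleeve is against the red face (edge at row 198) and square. The gap of about 24 mm fits the 23.8 expected at home. The TCP has stopped advancing while force rises to about 14 N, so the sleeve is on the stop. I'll settle, then hand in.

Call:
drive_effector --pt "0 0 0 0 0.35" --pt "0 0 0 0 0.35" --pt "0 0 0 0 0.35" --pt "0 0 0 0 0.35" --pt "0 0 0 0 0.35"

```text
t: 10.25
tcp_pos: [0.5937, 0.029, 0.0583]
tool_rot: [0.935, 0.356, -0.004, 0.0]
force: [-8.7, -11.2, 6.0]
finger_gap: 0.352
gripper_force: 7.1
```

```bash
python3 -c "
from station import manip, cams, ticket;print(ticket.sign_off())"
```

```text
the job is handed in; nothing more can be done
None
```

I handed the job in at 10.25 s with the sleeve against the red stop, square to it and still pressed by the fingers at about 14 N; the pin was hidden from view, so I judged it pushed in from the sleeve's position and the force, and the sign-off returned no verdict.

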